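# Stand the drilled cores in their capping dishes

### The arm

A 6-joint arm with a two-finger parallel gripper is mounted at the origin on the work surface. World frame = base frame: x ahead of the robot, y to its left, z up, the work surface at z = 0. Lengths are in m, angles in rad, forces in N, time in s.
With the tool pointing down it reaches from about 0.325 to 0.775 m from the base axis. Payload 5.5 kg.
Tool frame: the origin (TCP) lies at the very end of the fingers, on their centre line; the grasp point (between the pads) lies 19 mm behind it; z points along the fingers, y is the line along which they close (so a half turn about z gives the same grasp; the last joint's range is limited). The gripper opens to 85 mm and grips with 20 to 120 N. Pads are 22 mm wide; open, the fingers measure 114 mm over their backs; the gripper's body (76 mm by 85 mm) begins 54 mm behind the grasp point. The pads swing forward as they close: fully open they stand 13 mm farther back than shut.
Start: joints at [1.213, 0.091, 1.231, -0, 1.82, -0.057], TCP at [0.178, 0.573, 0.231] pointing down, gripper open.
Joint ranges: [-2.87, 2.87], [-0.86, 2.18], [0.17, 2.46], [-1.51, 4.65], [0.06, 2.69], [-2.65, 2.65]. Speed limits (rad/s): [2.57, 2.57, 3.01, 3.14, 3.14, 3.14].

### API

Orientations are given as a unit quaternion [w, x, y, z].
In Python, from workcell import sensors, get_image, get_calibration, env gives the robot as it stands. The module is installed in compiled form; this text tells all that it offers.
- The arm moves only by the tool step_arm, never from a script. Its argument "motion" is text: rows parted by semicolons, each of 7 numbers parted by spaces: the opening, from 0 (shut) to 1 (fully open), then the shift along the tool's x, y, z in units of 0.04 m (1.0 is 0.04 m), then the turn, a rotation vector about the tool's x, y, z in units of 0.15 rad (1.0 is 0.15 rad). In form: grip x y z wx wy wz; .... A call has 1 to 5 rows; each row shifts and turns the commanded pose from where the row before left it, along the tool's axes as they then stand; what a row does not reach is not made up. A row lasts 1/10 s, in which the tool goes at most 50 mm and 8.59 degrees, less where a joint would pass 70% of its speed; a pose out of reach is approached as far as the arm can. A call with a number of a shift or a turn outside -1 to 1 is refused whole. A call with a gripper value outside its range is refused whole. The fingers move at their own pace and stop on an object; "squeeze" is the grip in N (left out, the last holds). Time passes only in rows, so rows that do not move let the fingers close. It gives the time, the measured TCP pose, the force, the opening and the grip force at its end, in the units of the state.
- sensors.get_state(): the state, without advancing time (a new reading comes with each control period).
- get_image(name): name is "scene" or "top"; returns the picture (420x560x3 uint8, red, green, blue); there is no depth.
- get_calibration(name): a dict with "mtx" (3x3 intrinsics, pixels), "view" (4x4, takes a point from world to camera coordinates). Camera axes: x right, y down, z forward; pixel columns grow to the right and rows downward; lengths in m; the calibration is good to about 2 mm. A picture is of the moment at which its call begins. get_calibration takes no time and is no camera call.
- env.hand_in(): hands the job in; it is judged then, once.
The state is a dict: "clock": time; "joint_positions": joint angles; "dq": joint speeds; "effort": joint torques, N m; "ee_pos": TCP position; "eef_rot": TCP orientation; "wrist_force": force on the tool from outside, world axes, zero at the start; "wrist_torque": the same for the moment, N m; "opening": finger opening in m; "grasp_force": force on a finger pad.
Only numpy, scipy, OpenCV 4.12 (cv2) and the standard library are available. Lean on these libraries where they do the work, as an engineer would, in place of code of your own. Each camera call takes 0.05 s, during which the arm holds its last target. There are 200 camera calls.

### The job

Get the four round drilled cores ready for capping: stand each one upright in the steel dish of its own size, the thinnest core in the smallest dish and so on up to the thickest core in the largest dish, each down on the dish floor inside the rim. Set them down gently, and leave the concrete cube and the prism where they are.

Things in the scene. Friction and masses are not known exactly. Their poses are not given: they have to be found in the camera images.
- core_a: the thinnest round drilled concrete core: a plain grey upright cylinder, 22 mm in diameter and 45 mm tall, loose, standing in the row of specimens nearer to the robot, between other specimens (at least 30 mm clear on either side along y). Origin at the centre of its underside, z along its axis (up).
- core_b: the second thinnest round drilled concrete core: a plain grey upright cylinder, 36 mm in diameter and 60 mm tall, loose, standing in the row of specimens nearer to the robot, between other specimens (at least 30 mm clear on either side along y). Origin at the centre of its underside, z along its axis (up).
- core_c: the second thickest round drilled concrete core: a plain grey upright cylinder, 50 mm in diameter and 70 mm tall, loose, standing in the row of specimens nearer to the robot, between other specimens (at least 30 mm clear on either side along y). Origin at the centre of its underside, z along its axis (up).
- core_d: the thickest round drilled concrete core: a plain grey upright cylinder, 64 mm in diameter and 80 mm tall, loose, standing in the row of specimens nearer to the robot, between other specimens (at least 30 mm clear on either side along y). Origin at the centre of its underside, z along its axis (up).
- dish_a: the smallest capping dish, a shallow round dark steel dish fixed to the bench in the farther row, for the thinnest core: 45 mm outside diameter, 35 mm inside diameter, 11 mm high, floor 5 mm thick (the recess is 6 mm deep). Origin at the centre of its underside, on the bench; z up.
- dish_b: the second smallest capping dish, a shallow round dark steel dish fixed to the bench in the farther row, for the second thinnest core: 59 mm outside diameter, 49 mm inside diameter, 11 mm high, floor 5 mm thick (the recess is 6 mm deep). Origin at the centre of its underside, on the bench; z up.
- dish_c: the second largest capping dish, a shallow round dark steel dish fixed to the bench in the farther row, for the second thickest core: 73 mm outside diameter, 63 mm inside diameter, 11 mm high, floor 5 mm thick (the recess is 6 mm deep). Origin at the centre of its underside, on the bench; z up.
- dish_d: the largest capping dish, a shallow round dark steel dish fixed to the bench in the farther row, for the thickest core: 87 mm outside diameter, 77 mm inside diameter, 11 mm high, floor 5 mm thick (the recess is 6 mm deep). Origin at the centre of its underside, on the bench; z up.
- cube: concrete cube of 50 mm, loose, standing among the cores; a bystander, to be left alone. Origin at the centre of its underside.
- prism: concrete prism 160 x 40 x 40 mm lying on the bench among the cores, loose, long along its x (which points roughly away from the robot); a bystander, to be left alone. Origin at the centre of its underside.
There are look-alikes about, which are no part of the job. Leave any red look-alike of the core_d alone.

How it is judged:
By the outcome, as a careful person would: the job done as asked, in the order asked, and still so for the second after the job is handed in, with the robot touching nothing.
It also fails if it takes over 96 s, if anything falls off the work surface, if the arm or the gripper's body presses on something with over 40 N, if the wrist force passes 120 N, or if a joint passes its speed limit or range.

## Working session

There is one attempt and no reset: what is moved stays moved. The work goes in short steps, Python scripts to look and compute and a tool call to move; the robot and the scene stay as the last step left them, time stands still between calls to the robot, and variables do not carry over. Pictures are saved under pics/ and viewed, at most 14 in all, crops included, and the job is handed in when it is done.

Besides the shell and the picture viewer there is one more tool, called after "Emit:" as name(argument=value, ...) on one line, values as JSON. step_arm: Moves the arm, as the interface text tells. Shifts and turns lie within -1 to 1; 1 stands for 0.04 m of shift or 0.15 rad of turn. Its arguments: {"type":"object","properties":{"motion":{"type":"string"},"squeeze":{"type":"number"}},"required":["motion"]}

```bash
mkdir -p pics
python3 - <<'E'
from workcell import sensors, get_image, get_calibration
import cv2
for n in("scene","top"):
    im=get_image(n); cv2.imwrite(f"pics/{n}0.png",im[:,:,::-1]); c=get_calibration(n); print(n,c["mtx"].round(1).tolist(),c["view"].round(3).tolist())
s=sensors.get_state(); print(s)
E
```

```text
scene [[502.4, 0.0, 278.0], [0.0, 502.4, 207.6], [0.0, 0.0, 1.0]] [[0.113, 0.993, 0.016, -0.056], [0.618, -0.058, -0.784, -0.303], [-0.778, 0.099, -0.62, 1.434], [0.0, 0.0, 0.0, 1.0]]
top [[546.8, 0.0, 283.9], [0.0, 546.8, 216.6], [0.0, 0.0, 1.0]] [[-0.01, -1.0, 0.008, 0.003], [-0.982, 0.008, -0.188, 0.528], [0.188, -0.01, -0.982, 1.345], [0.0, 0.0, 0.0, 1.0]]
{'clock': 0.1, 'joint_positions': array([ 1.21328408e+00,  9.17991338e-02,  1.23182931e+00,  1.47711246e-05,
        1.81980095e+00, -5.67231588e-02]), 'dq': array([ 2.89774891e-04,  3.82221750e-05, -2.32978284e-03,  2.02490857e-03,
       -9.82635077e-04, -1.32441359e-03]), 'effort': array([ 1.33755879e-03, -4.60215247e+01, -4.19217253e+01, -1.39752519e-04,
        1.06268798e-02,  3.79207484e-05]), 'ee_pos': array([0.17767989, 0.57280487, 0.23021857]), 'eef_rot': array([-1.95860565e-04,  1.49826377e-01,  9.88711896e-01, -8.97272284e-04]), 'wrist_force': array([-0.08667267,  0.480551  ,  0.07279994]), 'wrist_torque': array([-0.01256601, -0.00515817, -0.00553996]), 'grasp_force': 0.0, 'opening': 0.0855404210542376}
```

View pics/scene0.png

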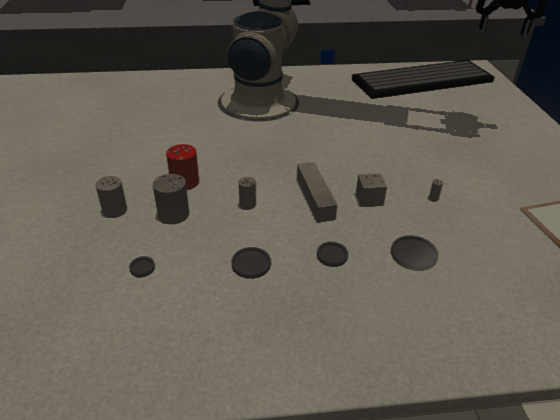

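View pics/top0.png

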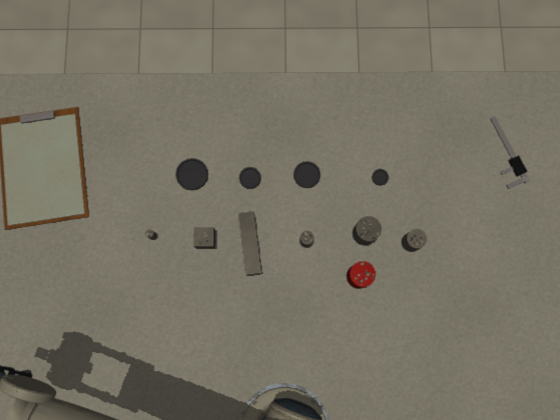

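The top view shows these candidates:
- **Cores:** core_a (151,235), core_b (307,239), core_d (368,230) and core_c (416,240). All of them are grey and round.
- **Not to be touched:** the red look-alike (362,274), cube (204,238) and prism (250,243).
- **Dishes:** d (192,174), b (250,178), c (307,175) and a (380,177).

I'm choosing the grey round cores by size. Next I'll measure them and check with a crop.

```bash
cat > h.py <<'E'
import numpy as np, cv2
from workcell import get_calibration
def ray(n,uv,z):
    c=get_calibration(n); R=c["view"][:3,:3]; t=c["view"][:3,3]
    C=-R.T@t; d=R.T@np.linalg.inv(c["mtx"])@np.array([uv[0],uv[1],1.]); return C+d*(z-C[2])/d[2]
def proj(n,p):
    c=get_calibration(n); q=c["mtx"]@(c["view"]@np.append(p,1))[:3]; return q[:2]/q[2]
def blob(im,uv,r,bg=0.82):
    "darker-than-bench blob nearest uv within a window"
    g=cv2.cvtColor(im,cv2.COLOR_BGR2GRAY); u,v=map(int,uv); w=g[v-r:v+r,u-r:u+r]
    m=(cv2.GaussianBlur(w,(3,3),0)<bg*np.median(g[v-40:v+40,max(0,u-60):u+60])).astype(np.uint8)
    cs,_=cv2.findContours(m,cv2.RETR_EXTERNAL,cv2.CHAIN_APPROX_NONE)
    c=max(cs,key=cv2.contourArea); M=cv2.moments(c)
    return np.array([M["m10"]/M["m00"]+u-r,M["m01"]/M["m00"]+v-r]),c+[[u-r,v-r]]
E
python3 - <<'E'
from h import *
T=cv2.imread("pics/top0.png");S=cv2.imread("pics/scene0.png")
ob=dict(a=((151,235),(436,190),.045,.022),b=((307,239),(247,193),.06,.036),c=((416,240),(112,197),.07,.05),d=((368,230),(172,199),.08,.064),
A=((380,177),(142,266),.011,.045),B=((250,178),(332,254),.011,.059),C=((307,175),(251,262),.011,.073),D=((192,174),(414,252),.011,.087),
cube=((204,238),(371,190),.05,.05),prism=((250,243),(316,192),.04,.04))
cT,cS=T.copy(),S.copy()
for k,(t,s,h,d) in ob.items():
    z=h if k.isupper() else h/2
    r=36 if k=="prism" else 24 if k.isupper() else 20 
    a,ca=blob(T,t,r);b,cb=blob(S,s,34 if k in"dCDprism" else 25)
    cv2.drawContours(cT,[ca],-1,(0,255,0),1);cv2.drawContours(cS,[cb],-1,(0,255,0),1)
    w=cv2.boundingRect(ca);ws=cv2.boundingRect(cb)
    sc=np.linalg.norm(ray("top",a+[1,0],z)-ray("top",a,z))
    print(k,a.round(1),ray("top",a,z)[:2].round(4),ray("scene",b,z)[:2].round(4),"top w,h mm",(np.array(w[2:])*sc*1e3).round(),"true",d*1e3)
x=np.vstack([cv2.resize(cT[150:290,130:440],(800,361)),cv2.resize(cS[130:290,80:460],(800,337))])
cv2.imwrite("pics/chk.png",cv2.resize(x,(685,598)))
E
```

```text
a [151.9 234.8] [0.489  0.3386] [0.4919 0.3365] top w,h mm [31. 26.] true 22.0
b [306.4 239.6] [ 0.4716 -0.0597] [ 0.4753 -0.0638] top w,h mm [39. 44.] true 36.0
c [413.1 240.4] [ 0.4663 -0.3332] [ 0.4694 -0.3373] top w,h mm [64. 59.] true 50.0
d [366.2 230.8] [ 0.4916 -0.2131] [ 0.4743 -0.2104] top w,h mm [77. 77.] true 64.0
A [379.8 176.9] [ 0.6416 -0.2596] [ 0.6502 -0.2631] top w,h mm [48. 48.] true 45.0
B [249.7 177.7] [0.6422 0.087 ] [0.651  0.0817] top w,h mm [61. 61.] true 59.0
C [306.5 174.4] [ 0.65   -0.0643] [ 0.6591 -0.069 ] top w,h mm [75. 75.] true 73.0
D [191.7 173.9] [0.6536 0.2413] [0.6625 0.2348] top w,h mm [90. 88.] true 87.0
cube [205.1 238.3] [0.4781 0.2007] [0.4819 0.197 ] top w,h mm [62. 59.] true 50.0
prism [250.3 242.9] [0.4657 0.0848] [0.4746 0.0821] top w,h mm [ 62. 165.] true 40.0
```

View pics/chk.png

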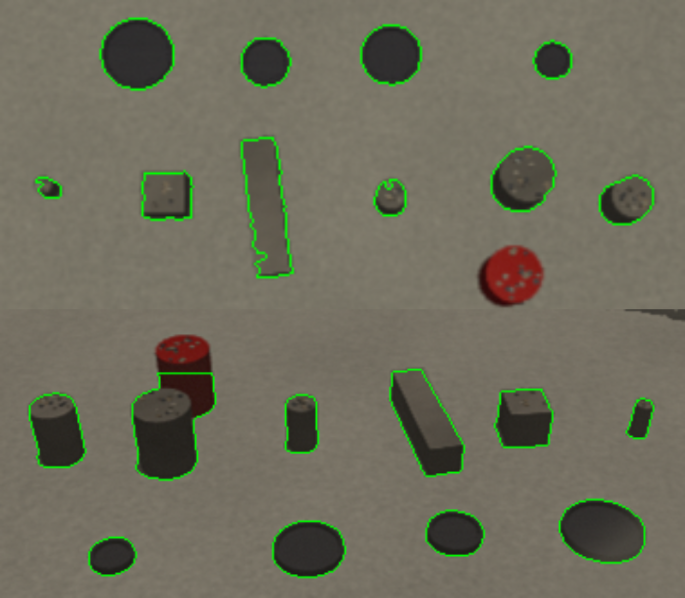

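All the masks sit on the right things: four grey cores, four dishes, and the red one excluded. The two views agree to about 4 mm. The core_d scene mask ran into the red core, so I take core_d's position from the top view alone. Starting with core_a at about (0.490, 0.337).

Emit:
step_arm(motion="1 0 0 0.5 0 0 -1; 1 0 0 0.5 0 0 -1; 1 -0.9 -0.7 0 0 0 0; 1 -0.9 -0.7 0 0 0 0; 1 -0.9 -0.7 0 0 0 0", squeeze=30)

```text
clock: 0.6
ee_pos: [0.2863, 0.4878, 0.1903]
eef_rot: [-0.0, -0.0, 1.0, -0.001]
wrist_force: [0.8, 1.4, 0.3]
opening: 0.0855
grasp_force: 0.0
```

Emit:
step_arm(motion="1 -0.9 -0.7 0.2 0 0 0; 1 -0.9 -0.7 0.2 0 0 0; 1 -0.9 -0.7 0.2 0 0 0; 1 -0.9 -0.7 0.2 0 0 0; 1 0 0 0 0 0 0")

```text
clock: 1.1
ee_pos: [0.4328, 0.3726, 0.1569]
eef_rot: [-0.001, 0.004, 1.0, -0.002]
wrist_force: [-0.2, 0.4, -0.0]
opening: 0.0852
grasp_force: 0.0
```

Emit:
step_arm(motion="1 -0.7 -0.45 0.6 0 0 0; 1 -0.7 -0.45 0.6 0 0 0; 1 0 0 0 0 0 0; 1 0 0 0 0 0 0")

```text
clock: 1.5
ee_pos: [0.4849, 0.3407, 0.1101]
eef_rot: [-0.001, 0.001, 1.0, -0.0]
wrist_force: [0.0, 0.1, 0.7]
opening: 0.0855
grasp_force: 0.0
```

Run:
```python
from h import *
from workcell import get_image, sensors
S=get_image("scene")[:,:,::-1].copy();T=get_image("top")[:,:,::-1].copy()
p=sensors.get_state()["ee_pos"];print(p)
o=[]
for n,I in(("scene",S),("top",T)):
    for q,c in((p,(0,0,255)),(np.array([.490,.337,.045]),(0,255,0))):
        u=proj(n,q); print(n,u.round(1)); I[int(round(u[1])),int(round(u[0]))]=c
    u=u.astype(int); o.append(cv2.resize(I[max(0,u[1]-50):u[1]+50,u[0]-50:u[0]+50],(400,400),interpolation=0))
cv2.imwrite("pics/a1.png",np.hstack(o))
```

```text
[0.48504253 0.34186478 0.11222731]
scene [445.6 152.8]
scene [437.2 181.4]
top [142.  230.6]
top [150.5 233. ]
```

View pics/a1.png

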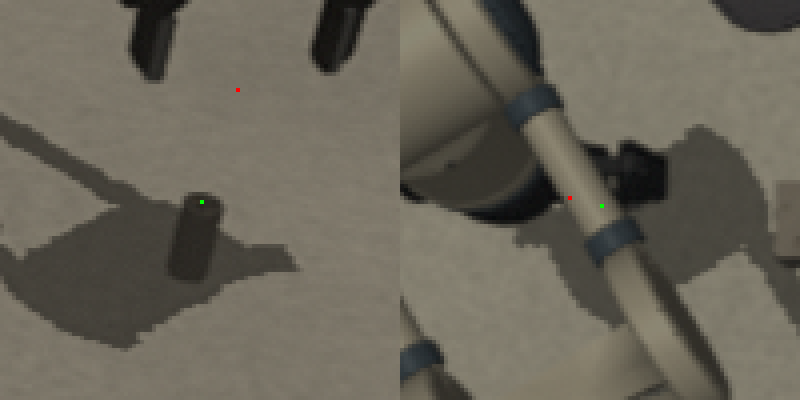

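The scene crop shows the predicted core_a top (green, 202,202 in the crop) right on the core. The open fingertips straddle the TCP mark, so the calibration holds and I can go down.

Emit:
step_arm(motion="1 -0.1 -0.1 0.8 0 0 0; 1 0 0 0.8 0 0 0; 1 0 0 0.7 0 0 0; 1 0 0 0 0 0 0; 1 0 0 0 0 0 0")

```text
clock: 2.1
ee_pos: [0.4892, 0.3378, 0.0206]
eef_rot: [0.0, -0.0, 1.0, 0.0]
wrist_force: [-1.4, 0.4, 0.2]
opening: 0.0852
grasp_force: 0.0
```

Emit:
step_arm(motion="0 0 0 0 0 0 0; 0 0 0 0 0 0 0; 0 0 0 0 0 0 0; 0 0 0 0 0 0 0; 0 0 0 0 0 0 0", squeeze=30)

```text
clock: 2.6
ee_pos: [0.4899, 0.337, 0.0201]
eef_rot: [0.0, 0.0, 1.0, 0.0]
wrist_force: [0.0, -0.6, 1.9]
opening: 0.0208
grasp_force: 29.3
```

Emit:
step_arm(motion="0 0 0 0 0 0 0; 0 0 0 0 0 0 0; 0 0 0 0 0 0 0; 0 0 0 0 0 0 0; 0 0 0 0 0 0 0")

```text
clock: 3.1
ee_pos: [0.4899, 0.337, 0.02]
eef_rot: [0.0, 0.0, 1.0, 0.0]
wrist_force: [-0.8, -0.1, 5.7]
opening: 0.0207
grasp_force: 29.3
```

Emit:
step_arm(motion="0 0 0 -0.5 0 0 0; 0 0 0 -1 0 0 0; 0 0 0 -1 0 0 0; 0 0 0 -0.5 0 0 0; 0 0 -0.5 0 0 0 0")

```text
clock: 3.6
ee_pos: [0.4907, 0.3189, 0.1434]
eef_rot: [0.003, -0.001, 1.0, 0.002]
wrist_force: [0.1, -0.9, -0.8]
opening: 0.021
grasp_force: 29.5
```

Emit:
step_arm(motion="0 -0.25 -1 0 0 0 0; 0 -0.25 -1 0 0 0 0; 0 -0.25 -1 0 0 0 0; 0 -0.25 -1 0 0 0 0; 0 -0.25 -1 0 0 0 0")

```text
clock: 4.1
ee_pos: [0.5392, 0.1151, 0.1384]
eef_rot: [-0.001, 0.0, 1.0, -0.0]
wrist_force: [0.6, 0.3, -0.0]
opening: 0.0205
grasp_force: 29.5
```

Emit:
step_arm(motion="0 -0.25 -1 0 0 0 0; 0 -0.25 -1 0 0 0 0; 0 -0.25 -1 0 0 0 0; 0 -0.25 -1 0 0 0 0; 0 -0.25 -1 0 0 0 0")

```text
clock: 4.6
ee_pos: [0.5891, -0.085, 0.1383]
eef_rot: [-0.001, 0.0, 1.0, 0.0]
wrist_force: [0.7, 0.1, -0.0]
opening: 0.0206
grasp_force: 29.5
```

Emit:
step_arm(motion="0 -0.25 -1 0 0 0 0; 0 -0.25 -1 0 0 0 0; 0 -0.25 -1 0 0 0 0; 0 -0.25 -0.5 0 0 0 0; 0 0 0 0 0 0 0")

```text
clock: 5.1
ee_pos: [0.6288, -0.2264, 0.1372]
eef_rot: [-0.001, 0.002, 1.0, 0.0]
wrist_force: [-0.2, 0.5, -0.6]
opening: 0.0208
grasp_force: 29.5
```

Emit:
step_arm(motion="0 -0.35 -0.87 0.3 0 0 0; 0 0 0 1 0 0 0; 0 0 0 0.9 0 0 0; 0 0 0 0 0 0 0; 0 0 0 0 0 0 0")

```text
clock: 5.6
ee_pos: [0.6425, -0.257, 0.0506]
eef_rot: [-0.001, 0.0, 1.0, 0.001]
wrist_force: [0.2, 1.2, 0.8]
opening: 0.0208
grasp_force: 29.6
```

```bash
cat > look.py <<'E'
import sys
from h import *
from workcell import get_image, sensors
name,x,y,zb,d,D=sys.argv[1],*map(float,sys.argv[2:])
"scene crop with dish rim and base outline of core drawn as dots at the believed places (diameters d, D)"
S=get_image("scene")[:,:,::-1].copy();p=sensors.get_state()["ee_pos"];print(p)
k=5;u0=(proj("scene",np.array([x,y,.03]))-[60,60]).astype(int)
I=cv2.resize(S[u0[1]:u0[1]+110,u0[0]:u0[0]+120],None,fx=k,fy=k,interpolation=cv2.INTER_CUBIC)
for c,z,r,col in(((x,y),.011,D/2,(0,255,0)),((p[0],p[1]),p[2]-zb,d/2,(0,0,255))):
    for t in np.linspace(0,6.283,40):
        q=(proj("scene",np.array([c[0]+r*np.cos(t),c[1]+r*np.sin(t),z]))-u0+.5)*k
        cv2.circle(I,tuple(int(v) for v in q),1,col,-1)
cv2.imwrite(f"pics/{name}.png",I)
E
python3 look.py pa .643 -.2613 .020 .022 .045
```

```text
[ 0.64370349 -0.25762319  0.05310487]
```

View pics/pa.png

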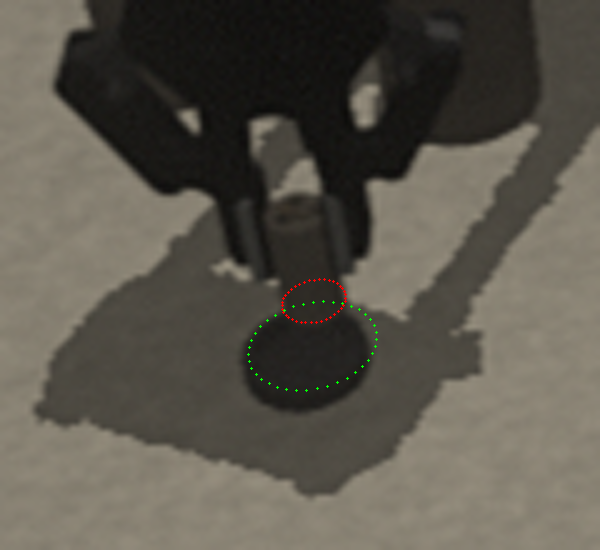

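The crop shows core_a (311,290) above dish_a (307,355). It's centred apart from about 4 mm in y, so I correct that and lower slowly.

Emit:
step_arm(motion="0 0 -0.1 0.25 0 0 0; 0 0 0 0.15 0 0 0; 0 0 0 0.1 0 0 0; 0 0 0 0 0 0 0; 0 0 0 0 0 0 0")

```text
clock: 6.15
ee_pos: [0.6431, -0.2621, 0.0313]
eef_rot: [-0.0, 0.0, 1.0, 0.0]
wrist_force: [0.5, -0.2, -1.0]
opening: 0.0208
grasp_force: 29.6
```

Emit:
step_arm(motion="0 0 0 0.06 0 0 0; 0 0 0 0.05 0 0 0; 0 0 0 0.04 0 0 0; 0 0 0 0 0 0 0; 0 0 0 0 0 0 0")

```text
clock: 6.65
ee_pos: [0.6431, -0.2621, 0.0253]
eef_rot: [-0.0, 0.0, 1.0, 0.0]
wrist_force: [-0.7, -0.3, -0.1]
opening: 0.021
grasp_force: 29.7
```

Emit:
step_arm(motion="0 0 0 0.02 0 0 0; 0 0 0 0.01 0 0 0; 0 0 0 0 0 0 0; 0 0 0 0 0 0 0")

```text
clock: 7.05
ee_pos: [0.6433, -0.2621, 0.0251]
eef_rot: [0.0, 0.0, 1.0, -0.0]
wrist_force: [-3.0, 2.1, 5.7]
opening: 0.0211
grasp_force: 30.1
```

Emit:
step_arm(motion="0.4 0 0 0 0 0 0; 0.5 0 0 0 0 0 0; 0.6 0 0 0 0 0 0; 0.8 0 0 0 0 0 0; 0.8 0 0 -0.3 0 0 0")

```text
clock: 7.55
ee_pos: [0.6418, -0.2615, 0.0338]
eef_rot: [-0.002, 0.0, 1.0, 0.001]
wrist_force: [0.2, -0.3, -1.6]
opening: 0.0682
grasp_force: 0.0
```

Emit:
step_arm(motion="0.9 0 0 -0.7 0 0 0; 1 0 0 -1 0 0 0; 1 0 0 -1 0 0 0; 1 0.8 0.6 0 0 0 0; 1 1 0.7 0 0 0 0")

```text
clock: 8.05
ee_pos: [0.5723, -0.2107, 0.1471]
eef_rot: [0.002, 0.001, 1.0, -0.001]
wrist_force: [-0.7, 1.0, 0.7]
opening: 0.0855
grasp_force: 0.0
```

Emit:
step_arm(motion="1 0.6 0.9 0 0 0 0; 1 0.6 0.9 0 0 0 0; 1 0.6 0.9 0 0 0 0; 1 0.6 0.9 0.3 0 0 0; 1 0 0 0.5 0 0 0")

```text
clock: 8.55
ee_pos: [0.4746, -0.0629, 0.115]
eef_rot: [0.003, -0.001, 1.0, 0.0]
wrist_force: [1.3, -0.2, 0.4]
opening: 0.0854
grasp_force: 0.0
```

```bash
python3 look.py pb0 .473 -.062 .06 .036 .036
python3 - <<'E'
from h import *
from workcell import get_image
T=get_image("top")[:,:,::-1].copy();b,_=blob(T,(380,177),20);print("dish a",b)
cv2.imwrite("pics/t1.png",cv2.resize(T[140:270,290:440],None,fx=4,fy=4,interpolation=cv2.INTER_CUBIC))
E
```

```text
[ 0.47364159 -0.06401414  0.11016232]
dish a [379.72575758 176.94393939]
```

View pics/pb0.png

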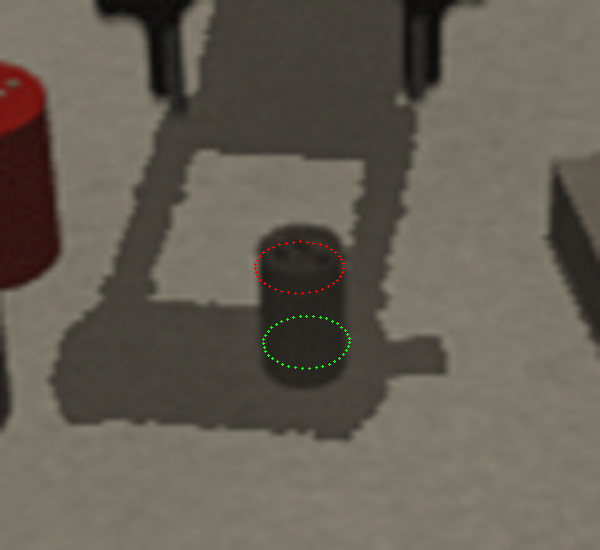

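View pics/t1.png

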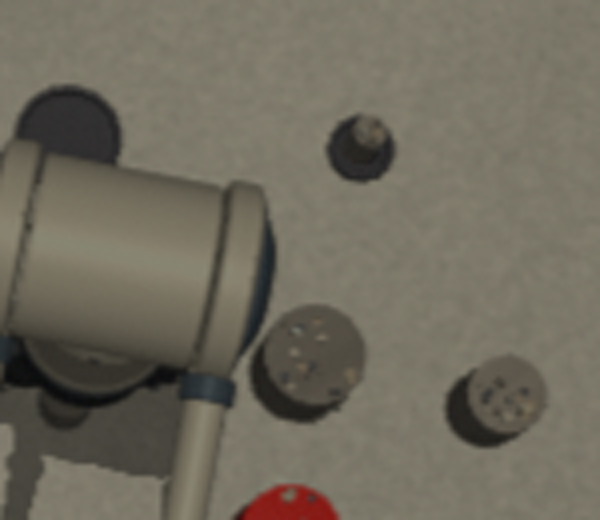

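The top crop shows core_a upright in dish_a: its top is at (369,132) and the dish centre at (361,148), which fits the tilt of the view. The scene crop puts core_b (303,390 at its foot) where I predicted, so I grasp it.

Emit:
step_arm(motion="1 0 0 0.8 0 0 0; 1 0 0 0.8 0 0 0; 1 0 0 0.6 0 0 0; 1 0 0 0 0 0 0; 1 0 0 0 0 0 0")

```text
clock: 9.15
ee_pos: [0.4759, -0.0666, 0.0254]
eef_rot: [0.0, 0.001, 1.0, -0.0]
wrist_force: [0.9, -1.4, 1.6]
opening: 0.0854
grasp_force: 0.0
```

Emit:
step_arm(motion="0 0 0 0 0 0 0; 0 0 0 0 0 0 0; 0 0 0 0 0 0 0; 0 0 0 0 0 0 0; 0 0 0 0 0 0 0", squeeze=35)

```text
clock: 9.65
ee_pos: [0.476, -0.066, 0.0254]
eef_rot: [0.001, 0.0, 1.0, -0.0]
wrist_force: [-0.8, 0.5, 6.1]
opening: 0.0352
grasp_force: 35.1
```

Emit:
step_arm(motion="0 0 0 0 0 0 0; 0 0 0 0 0 0 0; 0 0 0 0 0 0 0")

```text
clock: 9.95
ee_pos: [0.476, -0.066, 0.0254]
eef_rot: [0.001, 0.0, 1.0, -0.0]
wrist_force: [0.2, 0.7, 5.5]
opening: 0.0352
grasp_force: 35.1
```

Emit:
step_arm(motion="0 0 0 -0.5 0 0 0; 0 0 0 -1 0 0 0; 0 0 0 -1 0 0 0; 0 -0.25 0.25 0 0 0 0; 0 -0.8 0.7 0 0 0 0")

```text
clock: 10.45
ee_pos: [0.5175, -0.0293, 0.1257]
eef_rot: [0.001, 0.002, 1.0, -0.001]
wrist_force: [0.3, -0.1, -1.7]
opening: 0.035
grasp_force: 35.3
```

Emit:
step_arm(motion="0 -0.8 0.7 0 0 0 0; 0 -0.8 0.7 0 0 0 0; 0 -0.8 0.7 0 0 0 0; 0 -0.8 0.7 0 0 0 0; 0 0 0 0 0 0 0")

```text
clock: 10.95
ee_pos: [0.6467, 0.0879, 0.1189]
eef_rot: [-0.003, -0.001, 1.0, 0.001]
wrist_force: [-1.0, -0.3, -3.2]
opening: 0.0352
grasp_force: 35.4
```

Emit:
step_arm(motion="0 0 0 0.7 0 0 0; 0 0 0 0.7 0 0 0; 0 0 0 0.4 0 0 0; 0 0 0 0 0 0 0; 0 0 0 0 0 0 0")

```text
clock: 11.45
ee_pos: [0.6452, 0.0837, 0.0523]
eef_rot: [-0.0, 0.001, 1.0, -0.0]
wrist_force: [-0.5, -0.4, -1.1]
opening: 0.035
grasp_force: 35.4
```

```bash
python3 look.py pb .643 .0843 .0254 .036 .059
```

```text
[0.64597793 0.08379118 0.05358596]
```

View pics/pb.png

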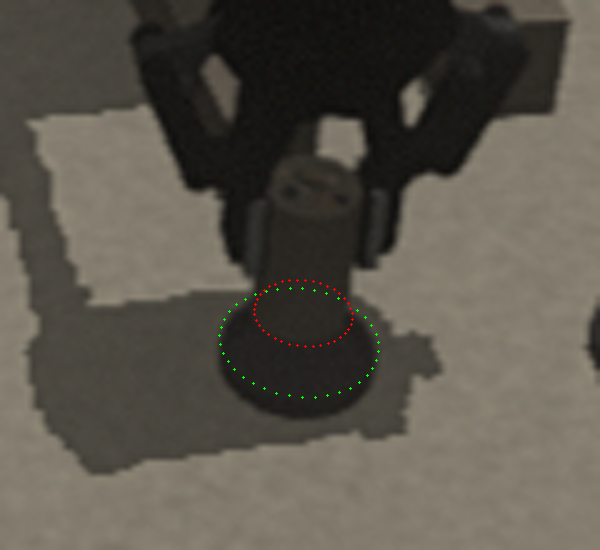

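Core_b (302,310) hangs centred over dish_b (299,345). I lower it.

Emit:
step_arm(motion="0 0 0 0.25 0 0 0; 0 0 0 0.15 0 0 0; 0 0 0 0.06 0 0 0; 0 0 0 0.04 0 0 0; 0 0 0 0 0 0 0")

```text
clock: 12.0
ee_pos: [0.6453, 0.0839, 0.0318]
eef_rot: [-0.0, 0.0, 1.0, -0.0]
wrist_force: [0.4, -0.7, -1.6]
opening: 0.0351
grasp_force: 35.4
```

Emit:
step_arm(motion="0 0 0 0.04 0 0 0; 0 0 0 0.03 0 0 0; 0 0 0 0 0 0 0; 0 0 0 0 0 0 0")

```text
clock: 12.4
ee_pos: [0.6457, 0.0839, 0.0304]
eef_rot: [0.001, 0.0, 1.0, 0.0]
wrist_force: [-1.6, 0.2, 4.5]
opening: 0.0352
grasp_force: 35.7
```

Contact with the dish floor, so I release. Core_c is next, at about (0.468, -0.335).

Emit:
step_arm(motion="0.5 0 0 0 0 0 0; 0.6 0 0 0 0 0 0; 0.7 0 0 0 0 0 0; 0.9 0 0 0 0 0 0; 0.9 0 0 -0.3 0 0 0")

```text
clock: 12.9
ee_pos: [0.644, 0.0838, 0.0392]
eef_rot: [-0.002, 0.0, 1.0, -0.0]
wrist_force: [-0.5, -0.1, 0.6]
opening: 0.0773
grasp_force: 0.0
```

Emit:
step_arm(motion="1 0 0 -0.8 0 0 0; 1 0 0 -1 0 0 0; 1 0 0 -1 0 0 0; 1 0.3 -0.8 -0.3 0 0 0; 1 0.4 -1 0 0 0 0")

```text
clock: 13.4
ee_pos: [0.6188, 0.0125, 0.1705]
eef_rot: [0.004, -0.001, 1.0, -0.0]
wrist_force: [-0.3, -0.6, -0.1]
opening: 0.0853
grasp_force: 0.0
```

Emit:
step_arm(motion="1 0.4 -1 0 0 0 0; 1 0.4 -1 0 0 0 0; 1 0.4 -1 0 0 0 0; 1 0.4 -1 0 0 0 0; 1 0.4 -1 0 0 0 0")

```text
clock: 13.9
ee_pos: [0.5364, -0.1895, 0.1666]
eef_rot: [0.001, 0.0, 1.0, -0.0]
wrist_force: [0.1, 0.2, -0.3]
opening: 0.0859
grasp_force: 0.0
```

Emit:
step_arm(motion="1 0.4 -1 0 0 0 0; 1 0.4 -1 0 0 0 0; 1 0.4 -1 0 0 0 0; 1 0.4 -0.5 0 0 0 0; 1 0 0 0 0 0 0")

```text
clock: 14.4
ee_pos: [0.4712, -0.3308, 0.1662]
eef_rot: [-0.0, 0.003, 1.0, -0.001]
wrist_force: [0.8, -0.1, 0.8]
opening: 0.0858
grasp_force: 0.0
```

Emit:
step_arm(motion="1 0.07 -0.1 0.6 0 0 0; 1 0 0 0.6 0 0 0; 1 0 0 0 0 0 0; 1 0 0 0 0 0 0")

```text
clock: 14.8
ee_pos: [0.4706, -0.3312, 0.1179]
eef_rot: [-0.0, -0.0, 1.0, 0.0]
wrist_force: [0.4, -0.3, 1.4]
opening: 0.0854
grasp_force: 0.0
```

```bash
python3 look.py pc0 .468 -.335 .115 .05 .05
```

```text
[ 0.47106036 -0.33163951  0.11891813]
```

View pics/pc0.png

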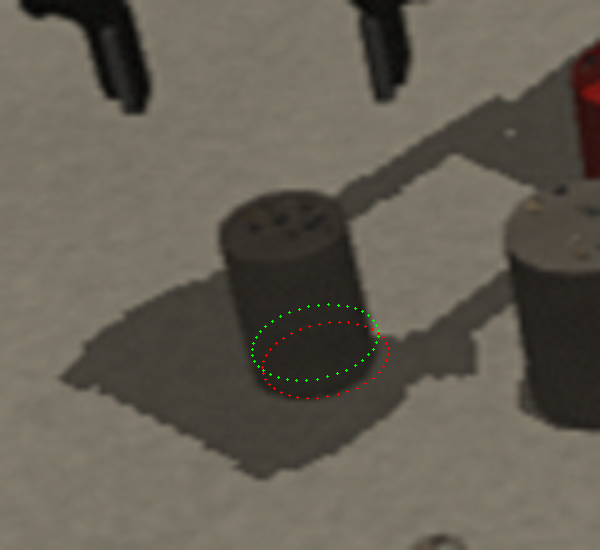

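Core_c's foot (313,402) lies about 4 mm to the -y side of the TCP mark. I correct for that and grasp.

Emit:
step_arm(motion="1 0.05 -0.12 0.8 0 0 0; 1 0 0 0.8 0 0 0; 1 0 0 0.65 0 0 0; 1 0 0 0 0 0 0; 1 0 0 0 0 0 0")

```text
clock: 15.35
ee_pos: [0.469, -0.337, 0.0291]
eef_rot: [0.001, 0.0, 1.0, -0.0]
wrist_force: [-0.4, 0.4, 0.0]
opening: 0.0854
grasp_force: 0.0
```

Emit:
step_arm(motion="0 0 0 0 0 0 0; 0 0 0 0 0 0 0; 0 0 0 0 0 0 0; 0 0 0 0 0 0 0; 0 0 0 0 0 0 0", squeeze=50)

```text
clock: 15.85
ee_pos: [0.4693, -0.3374, 0.0296]
eef_rot: [0.001, 0.0, 1.0, -0.001]
wrist_force: [0.5, 0.5, 5.6]
opening: 0.0491
grasp_force: 52.3
```

Emit:
step_arm(motion="0 0 0 0 0 0 0; 0 0 0 0 0 0 0")

```text
clock: 16.05
ee_pos: [0.4693, -0.3374, 0.0297]
eef_rot: [0.002, 0.0, 1.0, -0.001]
wrist_force: [0.3, 0.2, 5.6]
opening: 0.0492
grasp_force: 52.3
```

Emit:
step_arm(motion="0 0 0 -0.5 0 0 0; 0 0 0 -1 0 0 0; 0 0 0 -1 0 0 0; 0 0 0 -1 0 0 0; 0 -0.3 0.4 0 0 0 0")

```text
clock: 16.55
ee_pos: [0.4814, -0.3237, 0.1753]
eef_rot: [0.004, 0.002, 1.0, -0.004]
wrist_force: [1.2, -0.5, -2.3]
opening: 0.0494
grasp_force: 52.5
```

Emit:
step_arm(motion="0 -0.65 0.95 0 0 0 0; 0 -0.65 0.95 0 0 0 0; 0 -0.65 0.95 0 0 0 0; 0 -0.65 0.95 0 0 0 0; 0 -0.65 0.95 0 0 0 0")

```text
clock: 17.05
ee_pos: [0.611, -0.1292, 0.167]
eef_rot: [-0.0, 0.001, 1.0, 0.0]
wrist_force: [0.1, -0.6, -2.1]
opening: 0.049
grasp_force: 52.7
```

Emit:
step_arm(motion="0 -0.65 0.95 0 0 0 0; 0 -0.3 0.7 0 0 0 0; 0 0 0 0.8 0 0 0; 0 0 0 0.8 0 0 0; 0 0 0 0 0 0 0")

```text
clock: 17.55
ee_pos: [0.6453, -0.064, 0.0963]
eef_rot: [-0.006, 0.0, 1.0, 0.001]
wrist_force: [-0.6, 0.1, -4.3]
opening: 0.0492
grasp_force: 52.6
```

Emit:
step_arm(motion="0 -0.1 -0.05 0.5 0 0 0; 0 0 0 0.4 0 0 0; 0 0 0 0 0 0 0; 0 0 0 0 0 0 0")

```text
clock: 17.95
ee_pos: [0.6523, -0.067, 0.0677]
eef_rot: [-0.0, 0.001, 1.0, 0.0]
wrist_force: [0.7, 0.2, -2.3]
opening: 0.0493
grasp_force: 52.6
```

```bash
python3 look.py pc .651 -.0667 .0295 .05 .073
```

```text
[ 0.6527721  -0.06709687  0.06851519]
```

View pics/pc.png

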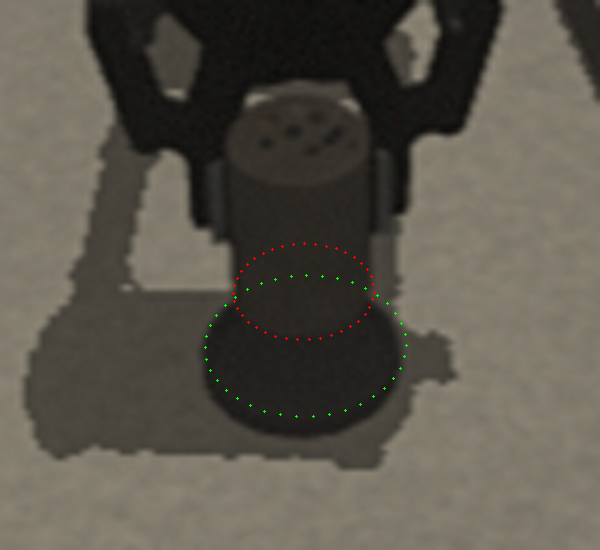

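Core_c (301,290) is centred over dish_c (303,355), so I lower it.

Emit:
step_arm(motion="0 0.03 0 0.3 0 0 0; 0 0 0 0.25 0 0 0; 0 0 0 0.12 0 0 0; 0 0 0 0.06 0 0 0; 0 0 0 0 0 0 0")

```text
clock: 18.5
ee_pos: [0.6509, -0.0668, 0.0373]
eef_rot: [-0.001, 0.0, 1.0, 0.0]
wrist_force: [0.1, -0.0, -2.5]
opening: 0.049
grasp_force: 52.6
```

Emit:
step_arm(motion="0 0 0 0.04 0 0 0; 0 0 0 0.04 0 0 0; 0 0 0 0.03 0 0 0; 0 0 0 0 0 0 0; 0 0 0 0 0 0 0")

```text
clock: 19.0
ee_pos: [0.6515, -0.0669, 0.0347]
eef_rot: [0.001, 0.0, 1.0, -0.0]
wrist_force: [-1.5, 0.6, 3.8]
opening: 0.0487
grasp_force: 53.2
```

Emit:
step_arm(motion="0.7 0 0 0 0 0 0; 0.8 0 0 0 0 0 0; 0.9 0 0 0 0 0 0; 1 0 0 0 0 0 0; 1 0 0 -0.3 0 0 0")

```text
clock: 19.5
ee_pos: [0.65, -0.0667, 0.0437]
eef_rot: [-0.002, 0.0, 1.0, 0.0]
wrist_force: [0.2, 0.1, -1.4]
opening: 0.0857
grasp_force: 0.0
```

Emit:
step_arm(motion="1 0 0 -0.8 0 0 0; 1 0 0 -1 0 0 0; 1 0 0 -1 0 0 0; 1 0.4 -0.4 -0.4 0 0 0; 1 0.8 -0.8 0 0 0 0")

```text
clock: 20.0
ee_pos: [0.6054, -0.1139, 0.1792]
eef_rot: [0.004, -0.001, 1.0, -0.001]
wrist_force: [-0.4, -0.7, -0.4]
opening: 0.0853
grasp_force: 0.0
```

Emit:
step_arm(motion="1 0.8 -0.8 0 0 0 0; 1 0.8 -0.8 0 0 0 0; 1 0.8 -0.7 0 0 0 0; 1 0.3 -0.3 0 0 0 0; 1 0 0 0 0 0 0")

```text
clock: 20.5
ee_pos: [0.4942, -0.2204, 0.175]
eef_rot: [0.001, 0.002, 1.0, -0.001]
wrist_force: [-0.4, 0.0, 0.6]
opening: 0.0858
grasp_force: 0.0
```

```bash
python3 look.py pd0 .4935 -.2165 .16 .064 .064
```

```text
[ 0.49518961 -0.21922789  0.17473952]
```

View pics/pd0.png

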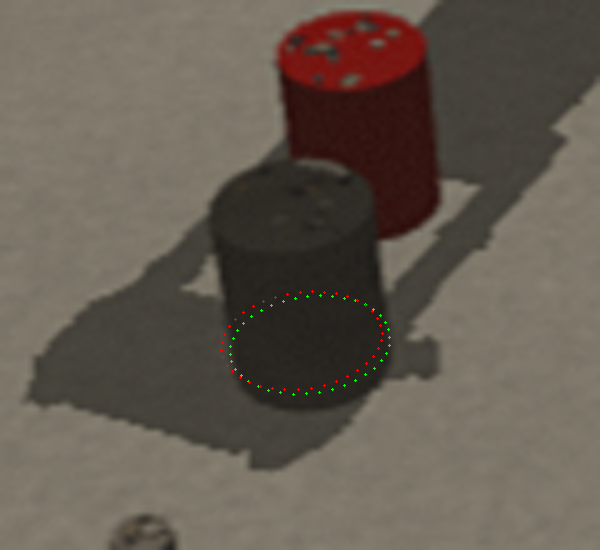

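Core_d's foot (310,410) fits about (0.491, -0.216). The grey core is clearly apart from the red one behind it, so I go down over it.

Emit:
step_arm(motion="1 0.1 0.08 0.6 0 0 0; 1 0 0 0.6 0 0 0; 1 0 0 0 0 0 0; 1 0 0 0 0 0 0")

```text
clock: 20.95
ee_pos: [0.4918, -0.2146, 0.1258]
eef_rot: [-0.0, -0.0, 1.0, 0.0]
wrist_force: [0.4, -0.2, 0.0]
opening: 0.0854
grasp_force: 0.0
```

Emit:
step_arm(motion="1 0 0 0.5 0 0 0; 1 0 0 0.5 0 0 0; 1 0 0 0.5 0 0 0; 1 0 0 0.5 0 0 0; 1 0 0 0 0 0 0")

```text
clock: 21.45
ee_pos: [0.4908, -0.2147, 0.0443]
eef_rot: [-0.001, 0.0, 1.0, 0.001]
wrist_force: [-0.9, 0.3, -0.1]
opening: 0.0855
grasp_force: 0.0
```

Emit:
step_arm(motion="1 0 0 0.2 0 0 0; 1 0 0 0 0 0 0; 0 0 0 0 0 0 0; 0 0 0 0 0 0 0; 0 0 0 0 0 0 0", squeeze=75)

```text
clock: 21.95
ee_pos: [0.4921, -0.2157, 0.0394]
eef_rot: [0.001, 0.0, 1.0, -0.0]
wrist_force: [0.4, 1.6, 4.9]
opening: 0.0625
grasp_force: 83.9
```

Emit:
step_arm(motion="0 0 0 0 0 0 0; 0 0 0 0 0 0 0; 0 0 0 0 0 0 0; 0 0 0 0 0 0 0; 0 0 0 0 0 0 0")

```text
clock: 22.45
ee_pos: [0.492, -0.2158, 0.0393]
eef_rot: [0.001, 0.0, 1.0, -0.0]
wrist_force: [-0.0, 1.6, 5.7]
opening: 0.0625
grasp_force: 83.9
```

Emit:
step_arm(motion="0 0 0 -0.4 0 0 0; 0 0 0 -1 0 0 0; 0 0 0 -1 0 0 0; 0 0 0 -1 0 0 0; 0 -0.2 0.5 0 0 0 0")

```text
clock: 22.95
ee_pos: [0.5004, -0.1983, 0.181]
eef_rot: [0.004, 0.002, 1.0, -0.003]
wrist_force: [1.8, 0.1, -6.3]
opening: 0.0627
grasp_force: 85.2
```

Emit:
step_arm(motion="0 -0.35 1 0 0 0 0; 0 -0.35 1 0 0 0 0; 0 -0.35 1 0 0 0 0; 0 -0.35 1 0 0 0 0; 0 -0.35 1 0 0 0 0")

```text
clock: 23.45
ee_pos: [0.5688, 0.0059, 0.1727]
eef_rot: [-0.001, 0.001, 1.0, -0.0]
wrist_force: [1.0, 0.1, -6.2]
opening: 0.0627
grasp_force: 85.4
```

Emit:
step_arm(motion="0 -0.35 1 0 0 0 0; 0 -0.35 1 0 0 0 0; 0 -0.35 1 0 0 0 0; 0 -0.35 1 0 0 0 0; 0 -0.35 1 0 0 0 0")

```text
clock: 23.95
ee_pos: [0.6391, 0.2056, 0.1723]
eef_rot: [-0.002, 0.0, 1.0, -0.001]
wrist_force: [0.9, -0.0, -6.8]
opening: 0.0626
grasp_force: 85.3
```

Emit:
step_arm(motion="0 -0.35 0.7 0 0 0 0; 0 0 0.1 0.3 0 0 0; 0 0 0 0.8 0 0 0; 0 0 0 0.8 0 0 0; 0 0 0 0 0 0 0")

```text
clock: 24.45
ee_pos: [0.6494, 0.2345, 0.0888]
eef_rot: [-0.007, 0.001, 1.0, -0.002]
wrist_force: [-2.0, -0.8, -8.4]
opening: 0.0623
grasp_force: 85.0
```

Emit:
step_arm(motion="0 0 0 0.2 0 0 0; 0 0 0 0 0 0 0; 0 0 0 0 0 0 0; 0 0 0 0 0 0 0")

```text
clock: 24.85
ee_pos: [0.6544, 0.2364, 0.092]
eef_rot: [0.002, 0.0, 1.0, 0.0]
wrist_force: [0.1, 0.1, -7.0]
opening: 0.0626
grasp_force: 85.0
```

```bash
python3 look.py pd .6547 .238 .0393 .064 .087
```

```text
[0.65422024 0.23639262 0.09162931]
```

View pics/pd.png

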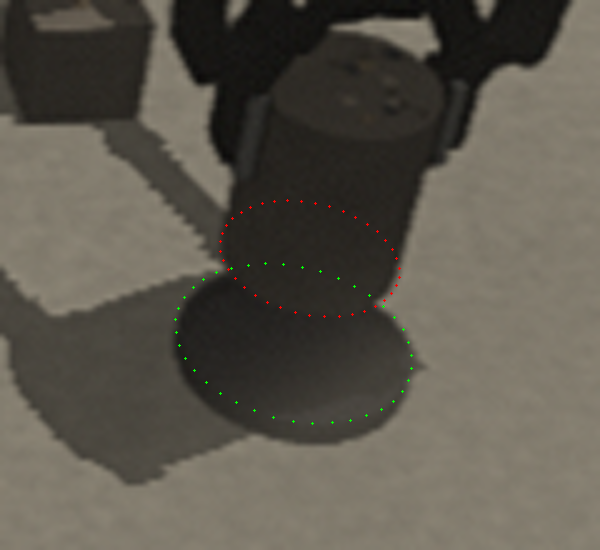

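Core_d (310,260) lines up with dish_d (294,350), matching both predicted outlines. I lower it.

Emit:
step_arm(motion="0 -0.03 0.03 0.4 0 0 0; 0 0 0 0.4 0 0 0; 0 0 0 0.2 0 0 0; 0 0 0 0.07 0 0 0; 0 0 0 0 0 0 0")

```text
clock: 25.4
ee_pos: [0.6543, 0.2374, 0.0457]
eef_rot: [-0.001, 0.0, 1.0, -0.0]
wrist_force: [-0.2, -0.4, -6.3]
opening: 0.0626
grasp_force: 85.9
```

Emit:
step_arm(motion="0 0 0 0.03 0 0 0; 0 0 0 0.03 0 0 0; 0 0 0 0.03 0 0 0; 0 0 0 0 0 0 0; 0 0 0 0 0 0 0")

```text
clock: 25.9
ee_pos: [0.655, 0.2376, 0.0445]
eef_rot: [0.001, 0.0, 1.0, 0.0]
wrist_force: [-2.5, -1.7, -0.5]
opening: 0.0623
grasp_force: 86.0
```

Emit:
step_arm(motion="0 0 0 0.02 0 0 0; 0.8 0 0 0 0 0 0; 0.9 0 0 0 0 0 0; 1 0 0 0 0 0 0; 1 0 0 0 0 0 0")

```text
clock: 26.4
ee_pos: [0.6549, 0.2375, 0.0426]
eef_rot: [0.0, 0.0, 1.0, 0.0]
wrist_force: [0.3, 0.4, -0.2]
opening: 0.0851
grasp_force: 0.0
```

Emit:
step_arm(motion="1 0 0 -0.2 0 0 0; 1 0 0 -0.8 0 0 0; 1 0 0 -1 0 0 0; 1 0 0 -1 0 0 0; 1 0 0 -0.5 0 0 0")

```text
clock: 26.9
ee_pos: [0.6558, 0.2378, 0.1887]
eef_rot: [0.003, 0.0, 1.0, 0.001]
wrist_force: [0.6, 0.3, 1.0]
opening: 0.0852
grasp_force: 0.0
```

Emit:
step_arm(motion="1 0.7 0.8 0 0 0 0; 1 0.7 0.8 0 0 0 0; 1 0.7 0.8 0 0 0 0; 1 0.7 0.8 0 0 0 0; 1 0.7 0.8 0 0 0 0")

```text
clock: 27.4
ee_pos: [0.5137, 0.3987, 0.1834]
eef_rot: [0.0, 0.001, 1.0, 0.0]
wrist_force: [0.7, 0.5, 0.4]
opening: 0.0853
grasp_force: 0.0
```

Emit:
step_arm(motion="1 0.7 0.6 0 0 0 0; 1 0 0.5 0 0 0 0; 1 0 0 0 0 0 0; 1 0 0 0 0 0 0; 1 0 0 0 0 0 0")

```text
clock: 27.9
ee_pos: [0.4875, 0.4408, 0.1827]
eef_rot: [0.0, 0.001, 1.0, -0.0]
wrist_force: [-0.4, 0.1, 0.1]
opening: 0.0859
grasp_force: 0.0
```

Run:
```python
from h import *
from workcell import get_image
T=get_image("top")[:,:,::-1];S=get_image("scene")[:,:,::-1]
x=np.vstack([cv2.resize(T[140:290,140:440],(600,300),interpolation=2),cv2.resize(S[130:290,100:460],(600,267),interpolation=2)])
cv2.imwrite("pics/end.png",x)
```

```text
(no output)
```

View pics/end.png

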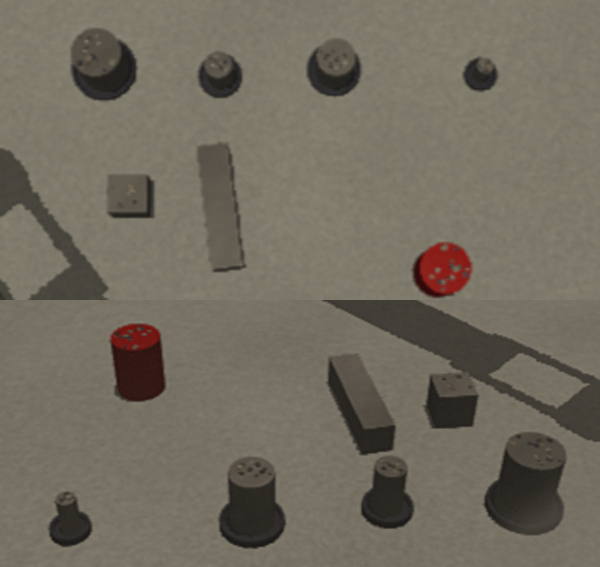

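All four cores stand upright inside their own dishes: a (480,73), c (334,65), b (220,73) and d (103,62) in the top half. The cube, prism and red core haven't moved.

```bash
python3 -c "
from workcell import env
print(env.hand_in())"
```

```text
the job is handed in; nothing more can be done
None
```

I stood all four cores upright in their matching dishes, left the cube, prism and red look-alike where they were, and handed the job in at about 28 s; no verdict came back.

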